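# Check the glaze balance under its sliding guard

## Task

Slide the guard door on top of the glaze balance fully open, gently stand the brass check weight upright in the centre of the sprung pan without bottoming the pan out, then slide the door fully shut over it. Leave every other thing standing where it is.

Things in the scene. Friction and masses are not known exactly. Their poses are not given: they have to be found in the camera images.
- balance: White balance, fixed. Origin on the table under the pan centre; z up, +x = the way the door opens. Footprint x -81 to 250, y -85 to 85 mm; base 30 mm high. Clear-walled chamber round the pan, inside x -75 to 85, y -77 to 77 mm, open above once the door is open. White housing x 85 to 250 mm, 122 mm high, under the open door. Blue rails along x at y = +-79 mm, 10 mm wide, top z 143 mm.
- door (a joint): Guard door sliding level in the rails: 0 = shut over the chamber, 0.155 m = fully open (hard stops at both). Starts shut or ajar. Friction about 2 N; stays where left. Clear panel 156 mm along the slide by 142 mm, grey metal frame, underside z 133 mm, top 138 mm.
- door_pull (a point): Middle of the door, midway between its two red pull ribs, level with their tops (z 155 mm); over the pan centre when shut; axes as the balance. Ribs run across the slide, each 80 mm long, 8 thick, 17 tall, centres 34 mm either side of this point along the slide (60 mm clear between): lower closed fingers between them and push one rib.
- pan (a joint): Sprung pan, travel downwards in m: 0 = empty, 0.012 = bottomed out. Spring 1500 N/m: the check weight alone presses it 2 to 4.5 mm.
- pan_centre (a point): Centre of the upper face of the round steel pan, 92 mm across, with a thin black ring (56 mm) about its centre; z = 55 mm when empty.
- check_weight: Brass check weight, about 0.5 kg. Origin: centre of its underside; z up. Round body 40 mm across and 45 mm high, a neck 16 mm across, then a round knob 24 mm across from 54 to 72 mm (its top). Starts upright at one of four places on the ware board.
- ware_board: Pale wooden board, fixed, 250 x 210 mm (x, y) and 12 mm thick; origin at the centre of its underside. Four things stand on it.
- tall_bottle: Bystander: amber bottle, 54 mm across, 155 mm tall, on the ware board; origin centre of its underside.
- glaze_cup: Bystander: blue ceramic cup, 62 mm across, 70 mm tall, on the ware board; origin centre of its underside.
- glaze_jar: Bystander: green jar with white cap, 58 mm across, 85 mm tall, on the ware board; origin centre of its underside.
- porcelain_vase: Bystander: tall white rectangular porcelain block vase, 60 x 50 mm (x, y), 190 mm tall, close beside the balance on the side away from the robot; origin centre of its underside.
- mixing_mug: Bystander: white mug, 72 mm across, 85 mm tall, its handle to its own +y reaching about 70 mm from its axis; beside the balance on the robot's side; origin centre of its underside.
- test_cone: Bystander: small terracotta cone, 56 mm across at the foot, 75 mm tall; beside the vase; origin centre of its underside.
- brush: Bystander: brush lying flat on the table beyond the ware board, about 200 mm long along its x, 21 mm high; origin on its underside at mid-length.
Mind the look-alikes: they are no part of the job. There is more than one size of the check_weight; the one meant has the size given above.

How it is judged:
On the way, in this order (a step that is already met when the one before it is completed fails the run):
1. the guard door is slid open (value of joint door above 0.14 m), for 0.1 s.
2. the check weight stands released, centred and upright on the pan (value of joint pan between 0.0015 and 0.008 m and horizontal distance between check_weight and pan_centre below 0.012 m and angle between check_weight's own z axis and vertical below 0.1 rad and linear speed of check_weight below 0.03 m/s and contact force between the fingers and check_weight below 0.1 N), for 0.3 s.
At the end, for the whole second after the job is handed in: The guard door is shut to within 5 mm; the check weight stands released, at rest and upright (within 0.1 rad) on the sprung pan, within 12 mm of its centre, and the pan carries it freely (pressed 1.5 to 8 mm) (all of step 2 and value of joint door below 0.005 m); the robot touches nothing.
It fails at once if the pan is bottomed out (pressed past 10.5 mm) (value of joint pan above 0.0105 m).
It fails at once if a bystander is moved more than 25 mm or tipped (distance of any of tall_bottle, glaze_cup, glaze_jar, porcelain_vase, mixing_mug, test_cone, brush from where it was at the start of the episode above 0.025 m or angle between any of tall_bottle, glaze_cup, glaze_jar, porcelain_vase, mixing_mug, test_cone's own z axis and vertical above 0.35 rad).
It also fails if it takes over 72 s, if anything falls off the work surface, if the arm or the gripper's body presses on something with over 40 N, if the wrist force passes 120 N, or if a joint passes its speed limit or range.

## Robot

A 7-joint arm with a two-finger parallel gripper is mounted at the origin on the work surface. World frame = base frame: x ahead of the robot, y to its left, z up, the work surface at z = 0. Lengths are in m, angles in rad, forces in N, time in s.
With the tool pointing down it reaches from about 0.425 to 0.95 m from the base axis. Payload 4.7 kg.
Tool frame: the origin (TCP) lies on the centre line of the jaws, within the pads' length; the fingertips stand robot.nose_length ahead of it and the grasp point (between the pads) lies 8 mm behind it (robot.nose_length is the distance from the TCP to the fingertips, in m); z points along the fingers, y is the line along which they close (so a half turn about z gives the same grasp; the last joint's range is limited). The gripper opens to 85 mm and grips with 20 to 120 N. Pads are 22 mm wide; open, the fingers measure 114 mm over their backs; the gripper's body (76 mm by 85 mm) begins 54 mm behind the grasp point. The pads swing forward as they close: fully open they stand 13 mm farther back than shut.
Start: joints at [1.211, 0.469, -0.049, 1.532, 0.024, 1.141, -0.082], TCP at [0.219, -0.638, 0.218] pointing down, gripper open.
Joint ranges: [-2.59, 2.59], [-0.33, 1.99], [-1.39, 1.29], [0.1, 2.45], [-1.04, 4.18], [0.21, 1.99], [-2.66, 2.66]. Speed limits (rad/s): [2.57, 2.57, 3.14, 3.14, 3.14, 3.14, 3.14].

## Interface

Orientations are given as [roll, pitch, yaw] about the fixed x, y, z axes, in that order (R = Rz(yaw) Ry(pitch) Rx(roll)).
In Python, from plant import robot gives the robot as it stands. Calls block until the motion is done:
- robot.goto(position, orientation): joint-space move of the TCP to a pose.
- robot.move_straight(position, vel=0.15, attitude=None, contact_N=None): straight line of the TCP; attitude=None keeps the orientation; vel is the mean speed in m/s. With contact_N (N) it stops when the force on the tool has changed by that much, and returns True; else False.
- robot.move_joints(angles): joint-space move.
- robot.grip(opening, strength=None): opening from 0.0 (shut) to 1.0 (fully open); strength is the grip in N (None keeps the last); returns when the fingers have stopped.
- robot.sleep(seconds).
- robot.inverse_kinematics(position, orientation): joint angles nearest the present ones, or None.
- robot.sense(): the state.
- robot.grab_frame(name): name is "scene" or "top"; returns a dict with "image" (384x512x3 uint8, red, green, blue), "range_z" (384x512 float32, m along the optical axis (not along the pixel's ray), 0 where there is no reading), "fx", "fy", "cx", "cy" (pixels), "R" (3x3) and "t" (3): a world point X has camera coordinates R X + t. Camera axes: x right, y down, z forward; pixel columns grow to the right and rows downward; lengths in m; the calibration is good to about 2 mm. A picture is of the moment at which its call begins.
A pose or a line that the arm cannot do raises robot.IKError and nothing moves.
- robot.close_job(): hands the job in; it is judged then, once.
The state is a dict: "t": time; "joint_pos": joint angles; "joint_velocities": joint speeds; "effort": joint torques, N m; "tcp_pos": TCP position; "tcp_rot": TCP orientation; "wrist_force": force on the tool from outside, world axes, zero at the start; "torque": the same for the moment, N m; "opening": opening from 0.0 (shut) to 1.0 (fully open); "gripper_force": force on a finger pad.
Only numpy, scipy, OpenCV 4.12 (cv2) and the standard library are available. Lean on these libraries where they do the work, as an engineer would, in place of code of your own. Each camera call takes 0.05 s, during which the arm holds its last target. There are 200 camera calls.

## Working session

There is one attempt and no reset: what is moved stays moved. The work goes in short steps, each a Python script; the robot and the scene stay as the last script left them, time stands still between calls to the robot, and variables do not carry over. Pictures are saved under pics/ and viewed, at most 10 in all, crops included, and the job is handed in when it is done.

```bash
mkdir -p pics; ls; python3 - <<'E'
from plant import robot
import cv2,numpy as np
s=robot.sense();print(s,robot.nose_length)
ims=[]
for n in("scene","top"):
    f=robot.grab_frame(n);np.savez(n+"0.npz",**f)
    cv2.imwrite(f"pics/{n}0.png",f["image"][:,:,::-1]);print(n,f["fx"],f["fy"],f["cx"],f["cy"],f["R"],f["t"],(f["range_z"]>0).mean())
E
```

```text
pics
{'t': 0.0, 'joint_pos': array([ 1.21112507,  0.46947655, -0.04859087,  1.53371826,  0.02409597,
        1.1410096 , -0.08227496]), 'joint_velocities': array([ 9.27329423e-04,  1.57889832e-03, -2.72194409e-03,  1.33419811e-03,
       -3.76530357e-04, -7.33705877e-04,  1.45078677e-05]), 'effort': array([ 2.80098375e-04, -5.10306036e+01, -4.66115086e-02, -2.37713921e+01,
        1.07179632e-02,  7.54360022e-03,  2.09863849e-06]), 'tcp_pos': array([ 0.21902464, -0.63781384,  0.21712747]), 'tcp_rot': array([-3.13956776e+00,  7.38934137e-05,  3.30823218e-01]), 'wrist_force': array([ 0.48933387,  0.13889363, -0.13463673]), 'torque': array([ 0.00732867, -0.00865829, -0.01822021]), 'gripper_force': 0.0, 'opening': 0.9979649439619523} 0.011
scene 455.7337901688059 455.7337901688059 261.0871583497923 188.18339533766925 [[-0.13850447  0.99035576 -0.00346002]
 [ 0.68139433  0.09275872 -0.72601486]
 [-0.71869206 -0.10291394 -0.68767031]] [ 0.1208516  -0.24450713  1.76748058] 0.9960581461588541
top 379.93930349529694 379.93930349529694 256.57746653854304 193.26886686449487 [[ 0.01242734 -0.99990961 -0.00513173]
 [-0.98335765 -0.01129101 -0.18132912]
 [ 0.18125479  0.00729976 -0.98340908]] [-0.06340188  0.51893994  1.11531219] 0.9962717692057291
```

View pics/scene0.png

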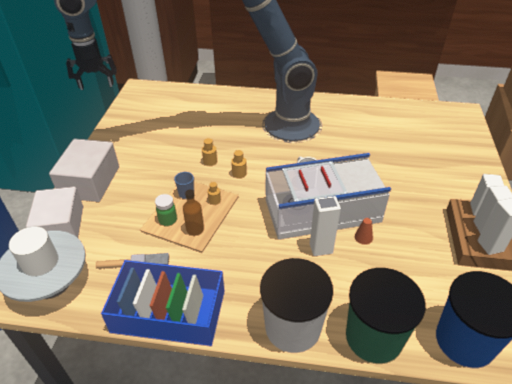

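View pics/top0.png

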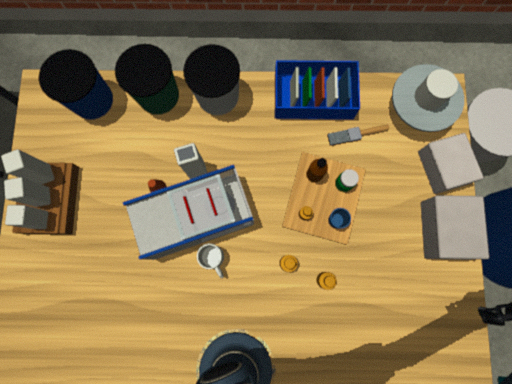

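The top view shows the balance around (190,210), with red ribs at about (188,209) and (211,202) and the vase at (190,155). The mug is at (210,258) and the cone at (157,185). The brass weight on the board is at (306,213), and the off-board look-alikes are at (289,263) and (327,281). The door opens to the image left (world +y). Next I'll measure.

```bash
cat > h.py <<'E'
import numpy as np,cv2
def load(n): return dict(np.load(n+".npz"))
def cloud(f):
    v,u=np.mgrid[:384,:512];z=f["range_z"]
    P=np.dstack([(u-f["cx"])/f["fx"]*z,(v-f["cy"])/f["fy"]*z,z])
    return (P-f["t"])@f["R"]          # R^T (P-t)
def ray(f,u,v):
    d=f["R"].T@np.array([(u-f["cx"])/f["fx"],(v-f["cy"])/f["fy"],1]);return -f["R"].T@f["t"],d/np.linalg.norm(d)
def onplane(f,u,v,z):
    o,d=ray(f,u,v);return o+d*(z-o[2])/d[2]
def cross(f,a,g,b):
    o,d=ray(f,*a);p,e=ray(g,*b)
    s=np.linalg.lstsq(np.c_[d,-e],p-o,rcond=None)[0];A=o+s[0]*d;B=p+s[1]*e
    return (A+B)/2,np.linalg.norm(A-B)
def hsv(f): return cv2.cvtColor(f["image"],cv2.COLOR_RGB2HSV)
def mask(f,lo,hi,box=None):
    m=cv2.inRange(hsv(f),lo,hi)
    if box: k=np.zeros_like(m);k[box[1]:box[3],box[0]:box[2]]=1;m*=k
    return m
def blobs(m,amin=8):
    n,l,st,c=cv2.connectedComponentsWithStats(m);return [(st[i,4],c[i],l==i) for i in range(1,n) if st[i,4]>=amin]
E
python3 - <<'E'
from h import *
np.set_printoptions(precision=4,suppress=True)
bx={"top":(120,160,260,265),"scene":(255,150,395,235)}
for n in bx:
    f=load(n+"0");C=cloud(f)
    print(n)
    for nm,lo,hi in(("red",(0,150,90),(6,255,255)),("blue",(105,120,40),(125,255,255))):
        for a,c,l in blobs(mask(f,lo,hi,bx[n]),20):
            P=C[l];m=np.median(P,0)
            v,u=np.nonzero(l)
            zz=.155 if nm=="red" else .143
            Q=np.array([onplane(f,x,y,zz)[:2] for x,y in zip(u,v)],np.float32)
            r=cv2.minAreaRect(Q)
            print(nm,a,c,"med",m,"rect",r,np.percentile(P[:,2],[10,50,90]))
    for a,c,l in blobs(mask(f,(10,120,60),(28,255,255),(270,190,350,300) if n=="top" else (190,130,260,215)),15):
        if a<2000: P=C[l];print("brass",a,c,np.median(P,0),"zmax",np.percentile(P[:,2],95),"ext",np.ptp(P,0))
    im=f["image"];b=(110,140,370,300) if n=="top" else (140,125,400,285)
    cv2.imwrite(f"pics/{n}_crop.png",cv2.resize(im[b[1]:b[3],b[0]:b[2],::-1],None,fx=3,fy=3,interpolation=cv2.INTER_CUBIC))
E
```

```text
top
red 50 [211.28 201.16] med [0.4784 0.0673 0.1551] rect ((0.47547370195388794, 0.06630939245223999), (0.07475659251213074, 0.005218033213168383), 20.0649356842041) [0.1528 0.1551 0.158 ]
red 60 [187.9833 209.55  ] med [0.4523 0.1302 0.1551] rect ((0.45242080092430115, 0.13027918338775635), (0.07357636094093323, 0.0060490393079817295), 20.653114318847656) [0.153  0.1551 0.158 ]
blue 360 [177.95   184.8083] med [0.5231 0.1664 0.1428] rect ((0.5253689885139465, 0.161749005317688), (0.011103354394435883, 0.3224335014820099), 20.17007827758789) [0.1401 0.1428 0.1455]
blue 411 [196.2506 237.3066] med [0.3779 0.1044 0.1432] rect ((0.377088338136673, 0.10706163942813873), (0.010168954730033875, 0.3255217969417572), 20.056306838989258) [0.1404 0.1432 0.1454]
scene
red 35 [325.4    176.2286] med [0.4562 0.1293 0.1556] rect ((0.45381495356559753, 0.1296401470899582), (0.07902762293815613, 0.005518617108464241), 19.510210037231445) [0.1521 0.1556 0.1575]
red 37 [302.9189 179.7297] med [0.4815 0.0673 0.1555] rect ((0.47925299406051636, 0.06686937808990479), (0.07815387845039368, 0.005510277580
[... 460 characters left out ...]
29] med [0.565  0.0547 0.1449] rect ((0.5625240206718445, 0.055617064237594604), (0.009848393499851227, 0.09806666523218155), 19.88080406188965) [0.1426 0.1449 0.1472]
brass 354 [208.9746 152.3559] [ 0.2752 -0.2629  0.0551] zmax 0.09554005596421908 ext [1.3301 0.4065 1.0408]
brass 361 [238.6094 164.6787] [ 0.3241 -0.1519  0.0564] zmax 0.0952040362429366 ext [1.27   0.2804 1.039 ]
brass 302 [213.3046 194.4007] [ 0.4704 -0.2048  0.0488] zmax 0.08644387010367154 ext [1.0907 0.3308 1.0385]
brass 198 [195.3788 206.4394] [ 0.5972 -0.2262  0.119 ] zmax 0.152078620596804 ext [1.0175 0.3618 1.0271]
brass 16 [232.875 202.25 ] [ 0.458  -0.1479  0.015 ] zmax 0.2739123937415402 ext [1.023  0.2398 1.0284]
```

View pics/top_crop.png

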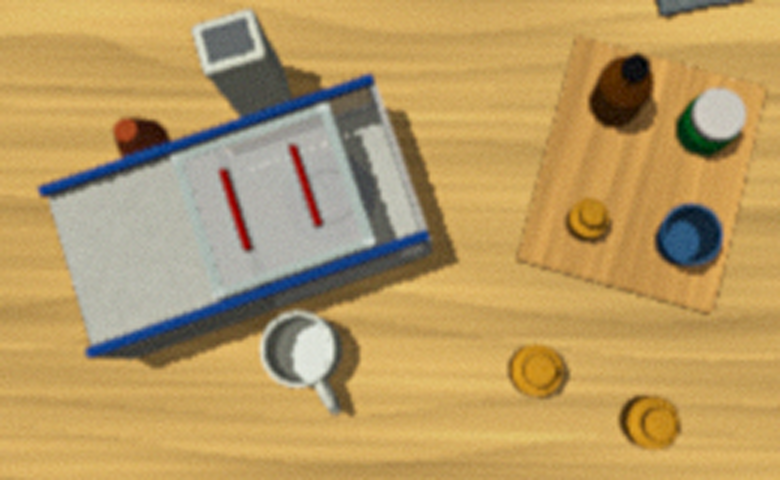

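View pics/scene_crop.png

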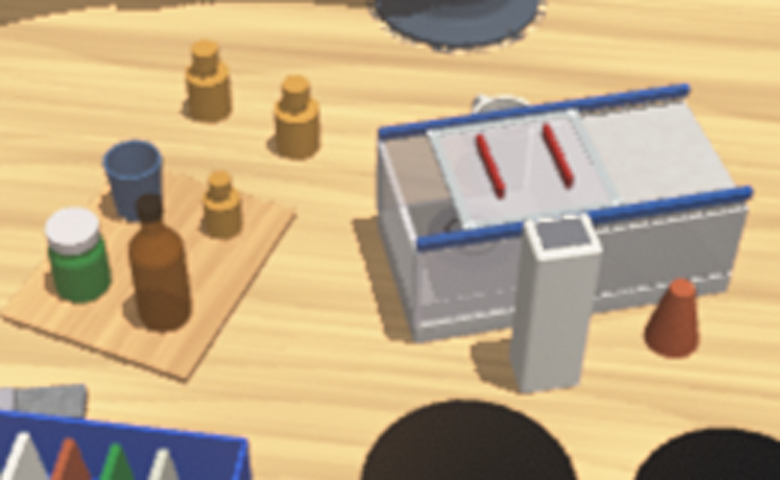

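The top crop shows the door ajar, with its ribs at crop (233,210) and (306,185). The weight's knob is at crop (593,213) on the board; the two off-board weights are taller (z 95 mm against the expected 84 mm for the right one). Next I'll refine the weight and nearby obstacles, then open the door.

```bash
python3 - <<'E'
from h import *
from plant import robot
np.set_printoptions(precision=4,suppress=True)
T,S=load("top0"),load("scene0");CT,CS=cloud(T),cloud(S)
# height slices near the weight, both views
for nm,C in(("top",CT),("scene",CS)):
    near=(abs(C[...,0]-.465)<.035)&(abs(C[...,1]+.205)<.035)
    for lo,hi in((.077,.095),(.045,.064)):
        P=C[near&(C[...,2]>lo)&(C[...,2]<hi)];v,u=np.nonzero(near&(C[...,2]>lo)&(C[...,2]<hi))
        print(nm,lo,len(P),P.mean(0),np.ptp(P,0),"px",u.mean(),v.mean())
    print("board z",np.median(C[(abs(C[...,0]-.50)<.01)&(abs(C[...,1]+.24)<.01)][:,2]))
K=[]
for C in(CT,CS):
    m=(abs(C[...,0]-.465)<.035)&(abs(C[...,1]+.205)<.035)&(C[...,2]>.077)&(C[...,2]<.095);v,u=np.nonzero(m);K.append((u.mean(),v.mean()))
print("cross knob",cross(T,K[0],S,K[1]), onplane(T,*K[0],.084))
# obstacles seen from top: things above board
z=CT[...,2]
for a,c,l in blobs(((z>.06)&(z<.25)&(CT[...,0]>.25)&(CT[...,0]<.75)&(abs(CT[...,1])<.4)).astype(np.uint8),25):
    P=CT[l];print(a,c,P.mean(0),"min",P.min(0),"max",P.max(0))
a=np.radians(110.1);ex=np.array([np.cos(a),np.sin(a)]);pan=np.array([.4512,.1344])-.0845*ex
print("pan",pan)
for s in(0,.046,.155,.174,-.019): print(s,robot.inverse_kinematics([*(pan+s*ex),.155],[np.pi,0,a]))
print(robot.inverse_kinematics([.468,-.205,.073],[np.pi,0,a]))
E
```

```text
top 0.077 52 [ 0.461  -0.2059  0.0842] [0.0232 0.0235 0.0116] px 306.9423076923077 211.21153846153845
top 0.045 87 [ 0.4587 -0.2035  0.0566] [0.0386 0.0386 0.0185] px 305.01149425287355 213.22988505747125
board z 0.01253015430975234
scene 0.077 47 [ 0.4638 -0.205   0.0851] [0.0234 0.022  0.0134] px 213.2127659574468 185.17021276595744
scene 0.045 96 [ 0.4702 -0.2035  0.0567] [0.0332 0.0377 0.0186] px 213.92708333333334 193.30208333333334
board z 0.013419772001566197
cross knob (array([ 0.4612, -0.2059,  0.0826]), np.float64(0.00029724042450827054)) [ 0.4611 -0.2059  0.084 ]
672 [189.064  159.1443] [0.5931 0.132  0.1617] min [0.5699 0.1023 0.0607] max [0.6328 0.1701 0.1963]
338 [317.6036 168.6065] [ 0.5802 -0.2331  0.1219] min [ 0.5614 -0.2635  0.0606] max [ 0.6126 -0.2114  0.1704]
6585 [183.0293 213.9039] [0.4432 0.1482 0.131 ] min [ 0.3165 -0.0488  0.0601] max [0.5832 0.3166 0.16  ]
323 [347.709  179.2446] [ 0.5569 -0.3266  0.0908] min [ 0.5322 -0.3564  0.0609] max [ 0.5848 -0.3032  0.1044]
77 [152.1948 183.7532] [0.5407 0.2574 0.0719] min [0.5278 0.2452 0.0601] max [0.5569 0.2716 0
[... 237 characters left out ...]
24 259.1946] [0.319  0.0732 0.0793] min [0.2684 0.0424 0.0602] max [0.3622 0.1119 0.0914]
120 [288.5  262.95] [ 0.3111 -0.1511  0.0868] min [ 0.2881 -0.1665  0.06  ] max [ 0.3283 -0.1283  0.0988]
119 [328.4118 280.2857] [ 0.2642 -0.2639  0.087 ] min [ 0.2506 -0.2877  0.0601] max [ 0.2811 -0.2443  0.0981]
pan [0.4802 0.055 ]
0 [ 0.5598  0.3682 -0.9243  2.0083  0.3644  0.9376 -0.202 ]
0.046 [ 0.5745  0.4085 -1.0716  2.0224  0.439   0.9623 -0.3715]
0.155 [ 0.3392  0.3971 -1.0602  2.0288  0.426   0.9554 -0.5911]
0.174 [ 0.2534  0.3749 -0.9958  2.0263  0.3898  0.942  -0.5953]
-0.019 [ 0.5482  0.3572 -0.8615  2.0002  0.3371  0.9309 -0.1364]
[ 0.7759  0.4495 -0.5575  2.0319  0.3436  0.7511  0.3593]
```

Weight at (0.462,-0.206) with its top at about 83 mm, as expected. The bottle is 120 mm away. The door is 46 mm ajar, with the slide axis at 110°. Opening the door.

```bash
cat >> h.py <<'E'
A=np.radians(110.1);EX=np.array([np.cos(A),np.sin(A)]);PAN=np.array([.4802,.055]);DOWN=[np.pi,0,A]
def B(s,z,pan=PAN): return [*(pan+s*EX),z]
E
python3 - <<'E'
from h import *
from plant import robot
np.set_printoptions(precision=4,suppress=True)
robot.grip(0.0,40)
robot.goto(B(.046,.27),DOWN)
print(robot.sense()["t"],robot.sense()["tcp_pos"])
print("down",robot.move_straight(B(.046,.155),vel=.08,contact_N=6)); s=robot.sense();print(s["tcp_pos"],s["wrist_force"])
print("push",robot.move_straight(B(.19,.155),vel=.06,contact_N=12)); s=robot.sense();print(s["tcp_pos"],s["wrist_force"],(s["tcp_pos"][:2]-PAN)@EX)
f=robot.grab_frame("top");np.savez("top1.npz",**f)
C=cloud(f)
for a,c,l in blobs(mask(f,(0,150,90),(6,255,255),(110,150,260,265)),20): print(a,c,np.median(C[l],0),(np.median(C[l],0)[:2]-PAN)@EX)
print(robot.sense()["t"])
E
```

```text
3.6083 [0.4648 0.0972 0.2698]
down False
[0.4648 0.0983 0.1555] [-0.5409  0.7083 -0.8381]
push False
[0.415  0.2332 0.155 ] [ 0.029  -0.4958  0.116 ] 0.18975235251710335
52 [211.3462 201.5   ] [0.4754 0.0674 0.1555] 0.013247395374170485
56 [187.6607 208.4464] [0.455  0.1308 0.1553] 0.07987061250054243
7.7917
```

```bash
python3 - <<'E'
from h import *
from plant import robot
f=robot.grab_frame("scene");np.savez("scene1.npz",**f);g=robot.grab_frame("top")
a=cv2.resize(f["image"][100:240,250:400,::-1],None,fx=2.66,fy=2.66,interpolation=cv2.INTER_CUBIC)
b=cv2.resize(g["image"][130:270,110:260,::-1],None,fx=2.66,fy=2.66,interpolation=cv2.INTER_CUBIC)
cv2.imwrite("pics/chk1.png",np.hstack([a,b]));s=robot.sense();print(s["opening"],s["tcp_rot"],s["tcp_pos"])
E
```

```text
0.0007005604934550713 [-3.14156331e+00  5.69567053e-05  1.92132403e+00] [0.41497158 0.23329947 0.15499969]
```

View pics/chk1.png

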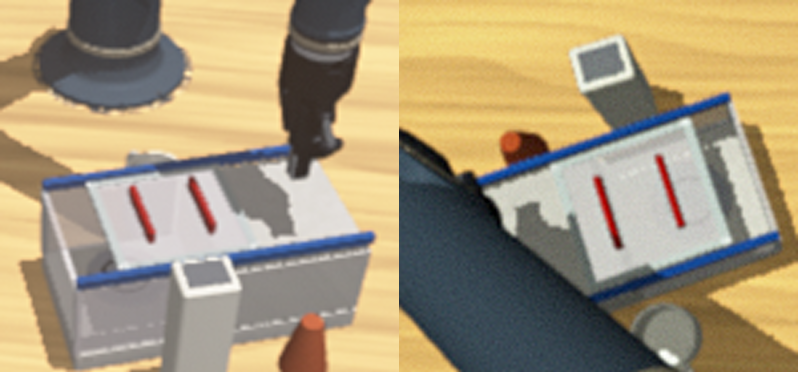

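The left panel (scene view) shows the closed fingertips at crop (299,172), beyond the door and over the housing. Neither rib has moved, so the fingers passed over or beside the ribs. I'll measure where the fingertips really are.

```bash
python3 - <<'E'
from h import *
np.set_printoptions(precision=4,suppress=True)
f=load("scene1");C=cloud(f)
D=f["image"].max(2)<110
sel=D&(np.hypot(C[...,0]-.415,C[...,1]-.233)<.07)&(C[...,2]>.137)&(C[...,2]<.3)
P=C[sel]
for lo in np.arange(.14,.26,.01):
    Q=P[(P[:,2]>=lo)&(P[:,2]<lo+.01)]
    if len(Q): L=(Q[:,:2]-PAN);print(round(lo,3),len(Q),Q.mean(0),"s",(L@EX).min(),(L@EX).max(),"lat",(L@[-EX[1],EX[0]]).min(),(L@[-EX[1],EX[0]]).max())
E
```

```text
0.17 5 [0.4177 0.2244 0.1773] s 0.17874600310803157 0.18292924167981892 lat -0.007201313123913411 0.009518964591849716
0.18 21 [0.422  0.2297 0.1846] s 0.17868512403364428 0.19327632898212196 lat -0.011880632222900044 0.0072338935792926
0.19 18 [0.4236 0.2303 0.1953] s 0.17744895777755376 0.19143829109243207 lat -0.012778775199635483 0.0031682152577579064
0.2 15 [0.4185 0.2247 0.2029] s 0.177249781937622 0.18474539684676505 lat -0.01219249115706931 0.012221190249571563
0.21 16 [0.4197 0.2279 0.2167] s 0.17593981322666027 0.19741337896801195 lat -0.0219484875487321 0.011544611911183368
0.22 35 [0.4214 0.2236 0.2243] s 0.17567729850887256 0.19494547635144832 lat -0.034565698326877566 0.037230047996811046
0.23 43 [0.4262 0.2259 0.2358] s 0.1719288392745922 0.1950150505488501 lat -0.046297288514780446 0.04351349496400717
0.24 51 [0.4235 0.224  0.2451] s 0.17055917507830595 0.19752709828666204 lat -0.05172130139137394 0.05441055386575937
0.25 65 [0.4343 0.2286 0.2552] s 0.17137835817893612 0.19609297504307613 lat -0.06061206977787664 0.05588102243550965
```

```bash
python3 - <<'E'
from h import *
np.set_printoptions(precision=3,suppress=True,linewidth=200)
f=load("scene1");C=cloud(f)
for z in(.13,.14,.15,.16,.17,.18):
    p=f["R"]@np.array([.415,.2333,z])+f["t"];print(z,f["fx"]*p[0]/p[2]+f["cx"],f["fy"]*p[1]/p[2]+f["cy"])
print("z cols 352..370");print(C[156:178:1,354:372,2])
print(f["image"][156:178,354:372].max(2))
E
```

```text
0.13 359.9008141502104 176.5969791131418
0.14 360.39286260193217 174.08510154991475
0.15 360.889953545806 171.54748236946384
0.16 361.3921648939281 168.9837238352546
0.17 361.89957617180863 166.39341997437162
0.18 362.41226856035235 163.77615636320857
z cols 352..370
[[ 0.145  0.143  0.144  0.144  0.142  0.206  0.205  0.218  0.221  0.218  0.222  0.236  0.241  0.243  0.247  0.25   0.258  0.26 ]
 [ 0.145  0.142  0.141  0.144  0.139  0.201  0.205  0.216  0.218  0.224  0.228  0.234  0.239  0.241  0.246  0.251  0.255  0.255]
 [ 0.138  1.038  0.139  0.136  0.139  0.201  0.201  0.209  0.212  0.222  0.225  0.232  0.234  0.237  0.242  0.245  0.242  0.238]
 [ 0.139  0.135  0.133  0.002  0.003  0.197  0.201  0.203  0.203  0.218  0.222  0.228  0.231  0.235  0.233  0.221  0.225  0.221]
 [ 0.125  0.124  0.124  0.127  0.125  0.194  0.201  0.199  0.2    0.202  0.222  0.224  0.224  0.218  0.125  0.124  0.004 -0.001]
 [ 0.125  0.123  0.125  0.125  0.187  0.189  0.198  0.194  0.197  0.202  0.197  0.198  0.198  0.196  0.123  0.121 -0.004  0.003]
 [ 0.124  0.121  0.125  0.126  0.183  0.188  0.192  0.192 
[... 2957 characters left out ...]
226 226 225 224 224 225]
 [169 213 226 226 226 225 224 224 225 224 225 226 225 224 224 224 224 224]
 [132 170 214 227 227 225 224 224 224 224 225 226 226 225 224 224 224 224]
 [126 131 170 215 227 226 224 224 224 226 227 226 226 225 224 224 224 224]
 [127 126 131 170 217 227 225 224 225 225 226 226 225 225 224 225 224 224]
 [128 127 124 134 184 226 226 225 225 225 227 226 225 224 225 225 226 226]
 [128 126 125 130 182 227 226 225 225 225 225 226 225 224 225 226 226 227]
 [126 127 126 130 180 226 226 224 225 225 224 225 225 225 225 225 226 226]
 [126 127 125 126 166 212 224 224 224 225 225 225 224 224 224 225 226 226]
 [127 128 126 126 152 200 224 224 224 225 225 224 224 224 225 225 226 226]]
```

Depth and ray projection both put the closed fingertips at z≈0.170 with the TCP at 0.155. They should be at 0.144, so the tips sit about 26 mm higher than stated. I'll check this with a gentle touch on the fixed housing top below (z 0.122).

```bash
python3 - <<'E'
from h import *
from plant import robot
np.set_printoptions(precision=4,suppress=True)
p=robot.sense()["tcp_pos"]
print(robot.move_straight([p[0],p[1],.097],vel=.03,contact_N=4)); s=robot.sense();print(s["tcp_pos"],s["wrist_force"],s["t"],robot.nose_length)
robot.move_straight([p[0],p[1],.155],vel=.1)
print(robot.sense()["tcp_pos"])
E
```

```text
True
[0.4149 0.2333 0.109 ] [-0.3703 -1.0214  5.3913] 9.275 0.011
[0.4148 0.2329 0.1548]
```

The touch confirms it: with the gripper closed, tip z = TCP z + 0.013. I'll use that measured offset and redo the push.

```bash
python3 - <<'E'
from h import *
from plant import robot
np.set_printoptions(precision=4,suppress=True)
robot.move_straight(B(.19,.175),vel=.15)
robot.move_straight(B(.046,.175),vel=.15)
print("down",robot.move_straight(B(.046,.132),vel=.05,contact_N=5)); s=robot.sense();print(s["tcp_pos"],s["wrist_force"])
print("push",robot.move_straight(B(.195,.132),vel=.06,contact_N=12)); s=robot.sense();print(s["tcp_pos"],s["wrist_force"],"s",(s["tcp_pos"][:2]-PAN)@EX)
q=s["tcp_pos"];robot.move_straight([*(q[:2]-.012*EX),q[2]],vel=.06)
robot.move_straight([*(q[:2]-.012*EX),.23],vel=.15)
robot.grip(.6)
robot.goto([.462,-.206,.2],DOWN)
for n in("scene","top"):
    f=robot.grab_frame(n);np.savez(n+"2.npz",**f);C=cloud(f)
    for a,c,l in blobs(mask(f,(0,150,90),(6,255,255),(110,150,260,265) if n=="top" else (255,150,395,235)),12): print(a,c,np.median(C[l],0),(np.median(C[l],0)[:2]-PAN)@EX)
    b=(120,130,270,270) if n=="top" else (250,110,400,250)
    im=cv2.resize(f["image"][b[1]:b[3],b[0]:b[2],::-1],None,fx=2.66,fy=2.66,interpolation=cv2.INTER_CUBIC)
    o=im if n=="scene" else np.hstack([o,im])
cv2.imwrite("pics/open.png",o);print(robot.sense()["t"])
E
```

```text
down False
[0.4646 0.0984 0.1322] [-0.2677  0.0658 -0.2321]
push True
[0.4196 0.2199 0.1317] [ 0.3585 -0.4226 -0.6048] s 0.17571806288883945
47 [360.5532 171.0426] [0.4207 0.2319 0.1556] 0.18663175654496078
42 [338.7143 174.3571] [0.4417 0.1689 0.1561] 0.12019784236817653
64 [174.125  214.3906] [0.4392 0.168  0.1546] 0.12016615691962472
70 [150.5714 222.8429] [0.414  0.2311 0.1542] 0.1881058411166348
17.5417
```

View pics/open.png

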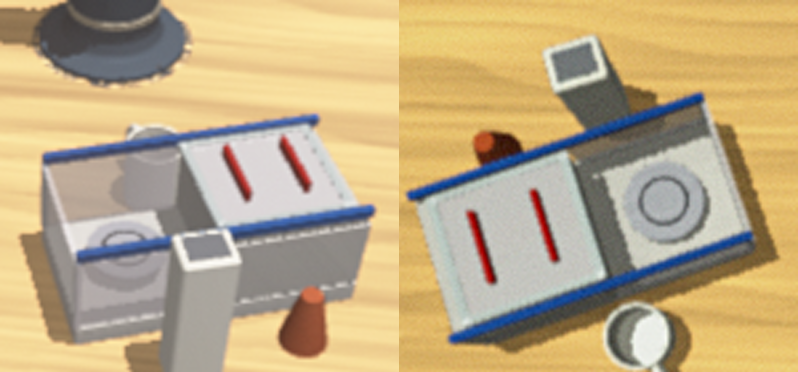

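The door is fully open, with rib midpoint at s≈0.154. The pan ring shows at right crop (664,201), which is about pixel (219.6,205.6) in the top image. Next I'll measure the ring centre in both views and the open fingertips' height, then grasp the weight.

```bash
python3 - <<'E'
from h import *
from plant import robot
np.set_printoptions(precision=4,suppress=True)
T,S=load("top2"),load("scene2");px=[]
for n,f,c0,r in(("top",T,(219.6,205.6),13),("scene",S,(297.4,202.9),13)):
    g=cv2.cvtColor(f["image"],cv2.COLOR_RGB2GRAY);v,u=np.mgrid[:384,:512]
    rx,ry=(13,13) if n=="top" else (14,11)
    near=((u-c0[0])/rx)**2+((v-c0[1])/ry)**2<1
    bh=cv2.morphologyEx(g,cv2.MORPH_BLACKHAT,np.ones((5,5)))
    m=near&(bh>25);vv,uu=np.nonzero(m);pts=np.c_[uu,vv].astype(np.float32)
    e=cv2.fitEllipse(pts);px.append(e[0]);print(n,len(pts),e,onplane(f,*e[0],.055), "pan z",np.median(cloud(f)[near&(bh<10)][:,2]))
P,err=cross(T,px[0],S,px[1]);print("cross pan",P,err,"vs PAN",PAN)
# finger tips at opening .6, TCP .2 (seen by scene)
C=cloud(S);d=np.hypot(C[...,0]-.462,C[...,1]+.206)<.07
Q=C[d&(C[...,2]>.16)&(C[...,2]<.30)];print("lowest tool",np.sort(Q[:,2])[:15])
s=robot.sense();print(s["opening"],s["tcp_pos"])
E
```

```text
top 111 ((219.1116943359375, 204.97361755371094), (17.2764892578125, 17.807188034057617), 51.530311584472656) [0.481  0.0556 0.055 ] pan z 0.05532938015372357
scene 104 ((296.64874267578125, 201.25518798828125), (8.22652816772461, 29.3656005859375), 82.27783203125) [0.4686 0.053  0.055 ] pan z 0.10420359436178524
cross pan [0.4794 0.0539 0.0658] 0.0010633956946946833 vs PAN [0.4802 0.055 ]
lowest tool [0.2188 0.2209 0.221  0.2213 0.2216 0.2225 0.2225 0.2253 0.2261 0.2264
 0.2265 0.2271 0.228  0.2283 0.2284]
0.6031717304800932 [ 0.4626 -0.2044  0.2003]
```

The pan is at (0.4805,0.0553), z 55 mm, and matches the rails to within 1 mm. The scene-view ring fit goes through the clear wall and the vase, so I'm ignoring it. Open tips are at TCP+0.021. Grasping the knob.

```bash
python3 - <<'E'
from h import *
from plant import robot
np.set_printoptions(precision=4,suppress=True)
W=[.4617,-.2058]
robot.move_straight([*W,.12],vel=.12)
print("down",robot.move_straight([*W,.049],vel=.06,contact_N=5));s=robot.sense();print(s["tcp_pos"],s["wrist_force"])
robot.grip(0.0,40);s=robot.sense();print("grip",s["opening"],s["gripper_force"],s["wrist_force"],s["tcp_pos"])
f=robot.grab_frame("scene");np.savez("scene3.npz",**f)
robot.move_straight([*W,.20],vel=.1);s=robot.sense();print("lift",s["opening"],s["gripper_force"],s["wrist_force"],s["torque"],s["t"])
g=robot.grab_frame("scene");np.savez("scene4.npz",**g);h=robot.grab_frame("top");np.savez("top4.npz",**h)
cr=lambda i:cv2.resize(i["image"][115:225,150:250,::-1],None,fx=4,fy=4,interpolation=cv2.INTER_CUBIC)
cv2.imwrite("pics/grip.png",np.hstack([cr(f),cr(g)]))
E
```

```text
down False
[ 0.462  -0.2059  0.0494] [0.7083 0.0577 0.5853]
grip 0.2619326718212983 39.20254669385031 [ 0.0912 -0.4135  2.5507] [ 0.4621 -0.2059  0.0494]
lift 0.2650112287243361 39.31542113190517 [ 0.6733 -0.9468 -3.3989] [0.0352 0.0005 0.0479] 21.7667
```

View pics/grip.png

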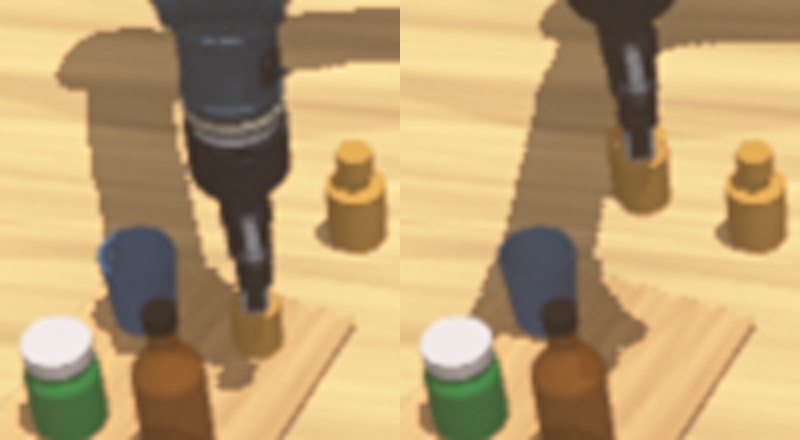

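The weight is held upright at the knob in both panels, and it has lifted clear of the board. Carrying it to the pan and lowering slowly.

```bash
python3 - <<'E'
from h import *
from plant import robot
np.set_printoptions(precision=4,suppress=True)
g=load("scene4");C=cloud(g);m=mask(g,(10,120,60),(28,255,255))>0
Q=C[m&(np.hypot(C[...,0]-.462,C[...,1]+.206)<.05)&(C[...,2]>.12)&(C[...,2]<.26)];print("brass z",np.percentile(Q[:,2],[1,99]))
for lo in(.165,.18,.195): q=Q[(Q[:,2]>lo)&(Q[:,2]<lo+.015)];print(lo,len(q),(q.min(0)+q.max(0))/2,q.max(0)[0])
P=[.4805,.0553]
robot.move_straight([.4617,-.2058,.235],vel=.12)
robot.move_straight([*P,.235],vel=.15)
robot.move_straight([*P,.105],vel=.08);s0=robot.sense();print(s0["tcp_pos"],s0["wrist_force"],s0["t"])
print("touch",robot.move_straight([*P,.0893],vel=.015,contact_N=3.5));s=robot.sense();print(s["tcp_pos"],s["wrist_force"],s["gripper_force"],s["t"])
E
```

```text
brass z [0.1666 0.2162]
0.165 48 [ 0.4714 -0.2062  0.1723] 0.4808195203475985
0.18 54 [ 0.4709 -0.2055  0.1875] 0.4818374323915359
0.195 72 [ 0.4657 -0.2052  0.2026] 0.48200844591706016
[0.4808 0.0553 0.1054] [-0.5115  0.9053 -3.7096] 25.975
touch True
[0.4804 0.0553 0.0895] [0.7725 0.3258 0.7433] 39.86008777515963 26.95
```

The pan is carrying nearly the full weight (wrist force changed by 4.4 N, about 3 mm of press). Releasing and checking.

```bash
python3 - <<'E'
from h import *
from plant import robot
np.set_printoptions(precision=4,suppress=True)
robot.grip(.6);robot.sleep(.4)
p=robot.sense()["tcp_pos"]
robot.move_straight([p[0],p[1],.235],vel=.1);robot.grip(0.0)
robot.goto([.40,-.10,.25],DOWN);robot.sleep(.2)
o=[]
for n in("scene","top"):
    f=robot.grab_frame(n);np.savez(n+"5.npz",**f);C=cloud(f);b=(120,130,270,270) if n=="top" else (250,110,400,250)
    near=np.hypot(C[...,0]-.4805,C[...,1]-.0553)<.035
    for lo,hi in((.115,.135),(.085,.105)):
        q=C[near&(C[...,2]>lo)&(C[...,2]<hi)]
        if len(q): print(n,lo,len(q),q.mean(0),(q.min(0)+q.max(0))/2,np.ptp(q,0))
    o.append(cv2.resize(f["image"][b[1]:b[3],b[0]:b[2],::-1],None,fx=2.66,fy=2.66,interpolation=cv2.INTER_CUBIC))
cv2.imwrite("pics/placed.png",np.hstack(o));print(robot.sense()["t"])
E
```

```text
scene 0.115 58 [0.4824 0.0555 0.1238] [0.4807 0.0559 0.1229] [0.0279 0.0216 0.0145]
scene 0.085 110 [0.4886 0.0552 0.0965] [0.4845 0.0547 0.0939] [0.0357 0.0395 0.0176]
top 0.115 59 [0.4799 0.0541 0.1245] [0.4797 0.0542 0.1225] [0.0221 0.0232 0.0128]
top 0.085 88 [0.4764 0.0517 0.0969] [0.4795 0.0535 0.0938] [0.0376 0.0375 0.0171]
30.925
```

View pics/placed.png

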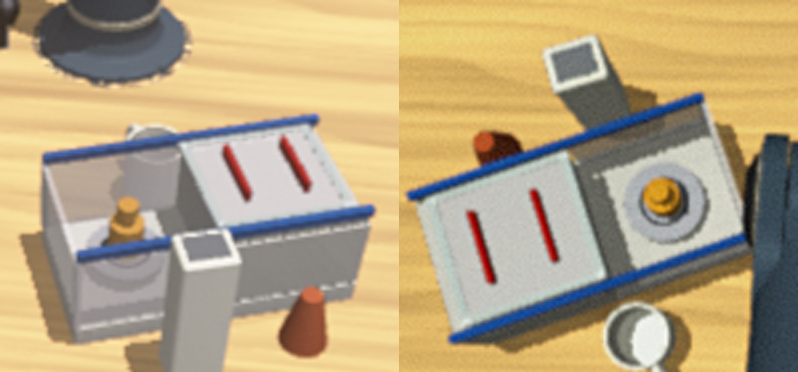

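The weight stands upright at the ring's centre (within about 2 mm), with its knob at right crop (662,192). Its top is at 0.1245, so the pan is pressed about 3 mm. Shutting the door.

```bash
python3 - <<'E'
from h import *
from plant import robot
np.set_printoptions(precision=4,suppress=True)
robot.goto(B(.154,.22),DOWN)
print("down",robot.move_straight(B(.154,.132),vel=.07,contact_N=5)); s=robot.sense();print(s["tcp_pos"],s["wrist_force"])
print("push",robot.move_straight(B(-.04,.132),vel=.05,contact_N=12)); s=robot.sense();q=s["tcp_pos"];print(q,s["wrist_force"],"s",(q[:2]-PAN)@EX)
robot.move_straight([*(q[:2]+.012*EX),q[2]],vel=.06)
robot.move_straight([*(q[:2]+.012*EX),.235],vel=.12)
robot.goto([.40,-.12,.28],DOWN);robot.sleep(.2)
o=[]
for n in("scene","top"):
    f=robot.grab_frame(n);C=cloud(f);b=(120,130,270,270) if n=="top" else (250,110,400,250)
    R=[np.median(C[l],0) for a,c,l in blobs(mask(f,(0,150,90),(6,255,255),(110,150,260,265) if n=="top" else (255,150,395,235)),12)]
    print(n,[(r,(r[:2]-PAN)@EX) for r in R])
    o.append(cv2.resize(f["image"][b[1]:b[3],b[0]:b[2],::-1],None,fx=2.66,fy=2.66,interpolation=cv2.INTER_CUBIC))
cv2.imwrite("pics/shut.png",np.hstack(o));print(robot.sense()["t"])
E
```

```text
down False
[0.4276 0.1998 0.1324] [-0.5257 -0.2554  0.5445]
push True
[0.4859 0.0389 0.1318] [0.6283 0.4937 0.3432] s -0.017070370124721127
scene [(array([0.4696, 0.0866, 0.1572]), np.float64(0.0333341044019499)), (array([0.4924, 0.0222, 0.1565]), np.float64(-0.03502107168904068))]
top [(array([0.4909, 0.0237, 0.1548]), np.float64(-0.033091834446933206)), (array([0.4681, 0.0867, 0.1553]), np.float64(0.033964907540027886))]
38.9417
```

View pics/shut.png

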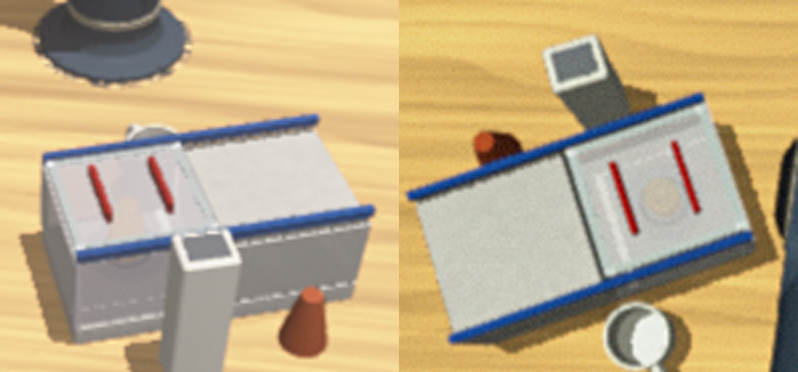

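The door is shut: the rib midpoint is at s≈0 in both views, and the push ended on the hard stop. The travel between the two contacts (193 mm) matches 155 + 2×19 mm. The weight stands upright behind the clear panel at right crop (662,198), and the robot is clear.

```bash
python3 -c "
from plant import robot
print(robot.close_job(),robot.sense()['t'])"
```

```text
the job is handed in; nothing more can be done
the job is handed in; nothing more can be done
```

The job is handed in at about 39 s of the 72 s allowed: the door was slid fully open, the brass check weight stands upright within about 2 mm of the pan centre (pan pressed about 3 mm), and the door is shut over it. I saw no bystander move but did not re-measure them, and no verdict came back.

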